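Swing the askew board straight beside the chopping board

TASK

The narrow wooden board with the jam jar on one end lies askew beside the big chopping board. Push its free end toward the big board so that it swings about the jar end, until it lies straight, parallel to the long edge of the big board. The jar must stay standing on it and stay where it is, within about 3 cm (do not slide the board over to close the small gap), and the other things stay undisturbed.

Things in the scene. Friction and masses are not known exactly. Their poses are not given: they have to be found in the camera images.
- big_board: The big chopping board: a flat wooden slab 220 x 340 mm, 22 mm thick, lying flat and firmly fixed to the worktop. Origin at the centre of its underside; x along its 220 mm width, y along its 340 mm length (y points roughly toward the robot), z up. Its long edge at x = -110 mm, on the robot's right, is the one to lie parallel to.
- narrow_board: Loose plain wooden plank 290 x 85 x 17 mm, 0.35 kg, flat on the worktop right of the big board, jar end nearly touching it, free end swung out 0.5 to 0.95 rad. Origin: centre of the JAR end's face, 8.5 mm up. z: level, along the plank to the free end (goal: along big board's y); y down. Pushed sideways near the free end (4 N) it turns about a point under the jar, 40 to 60 mm from origin.
- free_end (a point): Centre of the narrow board's free end face (290 mm along its z from its origin), 8.5 mm above the worktop.
- jam_jar: A glass jam jar with a screw lid, 65 mm across, 100 mm tall, about 0.45 kg, standing loose on the narrow board with its centre about 45 mm from the jar end. Origin at the centre of its underside, z up. It must stay standing there.
- tomato_tin: Bystander: a food tin 57 mm across and 72 mm tall standing loose on the big board. Origin at the centre of its underside.
- salt_shaker: Bystander: a salt shaker 44 mm across and 90 mm tall standing loose on the big board. Origin at the centre of its underside.
- mug: Bystander: a cream mug 78 mm across (111 mm with the handle) and 100 mm tall standing loose on the worktop to the left of the big board. Origin at the centre of its underside.
Things that resemble listed ones, but are neither listed nor needed, are in the scene too. What is shaped like the jam_jar but green, pink or turquoise is not meant.

How it is judged:
At the end, for the whole second after the job is handed in: The narrow board lies flat on the worktop, parallel to the big board's long edge within 0.065 rad, its free end still toward the robot; the jar stands upright on it within 35 mm of where it started, its base centre within 80 mm of the board's origin; both at rest (angle between the z axis of narrow_board and the y axis of big_board, either way round below 0.065 rad and distance of jam_jar from where it was at the start of the episode below 0.035 m and height (world z) of each of narrow_board, free_end below 0.014 m and y of free_end in the frame of big_board above 0.05 m and angle between jam_jar's own z axis and vertical below 0.1 rad and distance between jam_jar and narrow_board below 0.08 m and linear speed of each of narrow_board, jam_jar below 0.01 m/s); the robot touches nothing.
It fails at once if the jam jar is tipped over (angle between jam_jar's own z axis and vertical above 0.5 rad).
It fails at once if the tin, the shaker or the mug is displaced by more than 30 mm (distance of any of tomato_tin, salt_shaker, mug from where it was at the start of the episode above 0.03 m).
It also fails if it takes over 40 s, if anything falls off the work surface, if the arm or the gripper's body presses on something with over 40 N, if the wrist force passes 120 N, or if a joint passes its speed limit or range.

ROBOT

A 7-joint arm with a two-finger parallel gripper is mounted at the origin on a cart in front of the work surface, level with it; the furniture and walls round the work are solid. World frame = base frame: x ahead of the robot, y to its left, z up, the work surface at z = 0. Lengths are in m, angles in rad, forces in N, time in s.
With the tool pointing down it reaches from about 0.4 to 0.925 m from the base axis. Payload 5.6 kg.
Tool frame: the origin (TCP) lies between the finger pads; the fingertips stand 8 mm ahead of it and the grasp point (between the pads) lies 11 mm behind it; z points along the fingers, y is the line along which they close (so a half turn about z gives the same grasp; the last joint's range is limited). The gripper opens to 85 mm and grips with 20 to 120 N. Pads are 22 mm wide; open, the fingers measure 114 mm over their backs; the gripper's body (76 mm by 85 mm) begins 54 mm behind the grasp point. The pads swing forward as they close: fully open they stand 13 mm farther back than shut.
Start: joints at [-1.184, 0.468, -0.012, 1.603, 0.006, 1.071, -0.056], TCP at [0.271, 0.591, 0.239] pointing down, gripper open.
Joint ranges: [-2.53, 2.53], [-0.31, 2.02], [-1.57, 1.55], [0.28, 2.44], [-1.29, 4.43], [0.15, 1.84], [-2.92, 2.92]. Speed limits (rad/s): [2.57, 2.57, 3.14, 3.14, 3.14, 3.14, 3.14].

INTERFACE

Orientations are given as a unit quaternion [w, x, y, z].
In Python, from station import arm gives the robot as it stands.
- The arm moves only by the shell command python3 -m jog 'ROWS' [OPENING] [FORCE]. ROWS is text: rows parted by semicolons, each of 4 numbers parted by spaces: the shift along the world's x, y, z in cm, then the turn about the world's z in rad. A call has 1 to 20 rows; each row is the pose to reach, as a shift and turn from the pose commanded when the call began; what a row does not reach only later rows make up. A row lasts 1/8 s, in which the tool goes at most 62.5 mm and 10.7 degrees, less where a joint would pass 70% of its speed; a pose out of reach is approached as far as the arm can. A call with a gripper value outside its range is refused whole. OPENING is the closure, from -1 (fully open) to 1 (shut), set as the call begins (- or left out, the last holds). The fingers move at their own pace and stop on an object; FORCE is the grip in N (left out, the last holds). Time passes only in rows, so rows that repeat a pose let the fingers close. It gives the time, the measured TCP pose, the force, the opening and the grip force at its end, in the units of the state.
- arm.get_state(): the state, without advancing time (a new reading comes with each control period).
- arm.get_image(name): name is "scene" or "top" or "wrist"; returns (picture, depth): 384x512x3 uint8, red, green, blue; 384x512 float32, m along the optical axis (not along the pixel's ray), 0 where there is no reading.
- arm.calibration(name): a dict with "vfov" (degrees; the focal length in pixels is half the picture's height over the tangent of half this angle, whatever the lens; pixels are square), "cx", "cy" (the principal point, pixels), "k1" (the pictures are not rectified: a ray, as slopes to the right and down, at radius r is drawn at 1 + k1 r^2 times it, then the intrinsics apply), "pose" (4x4, takes a point from camera to world coordinates). Camera axes: x right, y up, looking along -z (the intrinsics and any distortion apply to the point x, -y, -z); pixel columns grow to the right and rows downward; lengths in m; the calibration is good to about 2 mm. A picture is of the moment at which its call begins: read the wrist's pose just before it. calibration takes no time and is no camera call; for the wrist camera it gives the pose at the moment of the call.
- arm.close_job(): hands the job in; it is judged then, once.
The state is a dict: "time_s": time; "joint_positions": joint angles; "joint_vel": joint speeds; "effort": joint torques, N m; "eef_pos": TCP position; "tcp_rot": TCP orientation; "ft_force": force on the tool from outside, world axes, zero at the start; "torque": the same for the moment, N m; "gripper_width": opening from 0.0 (shut) to 1.0 (fully open); "gripper_force": force on a finger pad.
Only numpy, scipy, OpenCV 4.12 (cv2) and the standard library are available. Lean on these libraries where they do the work, as an engineer would, in place of code of your own. Each camera call takes 0.05 s, during which the arm holds its last target. There are 200 camera calls.

## Working session

There is one attempt and no reset: what is moved stays moved. The work goes in short steps, Python scripts to look and compute and a shell command to move; the robot and the scene stay as the last step left them, time stands still between calls to the robot, and variables do not carry over. Pictures are saved under pics/ and viewed, at most 10 in all, crops included, and the job is handed in when it is done.

```bash
mkdir -p pics
cat > h.py <<'E'
import numpy as np, cv2
from station import arm
def grab(n):
    c=arm.calibration(n); im,d=arm.get_image(n); return c,im,d
def K(c):
    f=192/np.tan(np.radians(c["vfov"])/2); return np.array([[f,0,c["cx"]],[0,f,c["cy"]],[0,0,1.]])
def ray(c,uv):
    p=cv2.undistortPoints(np.array(uv,float).reshape(-1,1,2),K(c),np.array([c["k1"],0,0,0,0.]))[:,0]
    P=np.array(c["pose"]); return np.c_[p[:,0],-p[:,1],-np.ones(len(p))]@P[:3,:3].T,P[:3,3]
def plane(c,uv,z):
    r,o=ray(c,uv); return o+r*((z-o[2])/r[:,2])[:,None]
def pts(c,d):
    v,u=np.mgrid[:384,:512]; r,o=ray(c,np.stack([u,v],-1).reshape(-1,2)); return (o+r*d.reshape(-1,1)).reshape(384,512,3)
E
python3 - <<'E'
from h import *
for n in("top","scene"):
    c,im,d=grab(n); cv2.imwrite(f"pics/{n}0.png",im[:,:,::-1]); np.savez(f"{n}0.npz",im=im,d=d)
    print(n,c["vfov"],c["k1"],np.round(c["pose"],3).tolist())
E
```

```text
top 47.80723673469454 -0.013889616617261421 [[-0.014, 0.991, -0.136, 0.361], [-1.0, -0.013, 0.01, 0.083], [0.008, 0.136, 0.991, 1.265], [0.0, 0.0, 0.0, 1.0]]
scene 48.11432117485054 -0.0025331642513261848 [[0.833, 0.235, -0.501, -0.07], [-0.553, 0.382, -0.74, -0.826], [0.017, 0.894, 0.449, 0.601], [0.0, 0.0, 0.0, 1.0]]
```

View pics/top0.png

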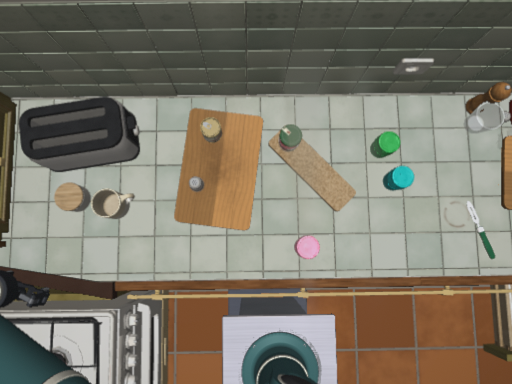

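View pics/scene0.png

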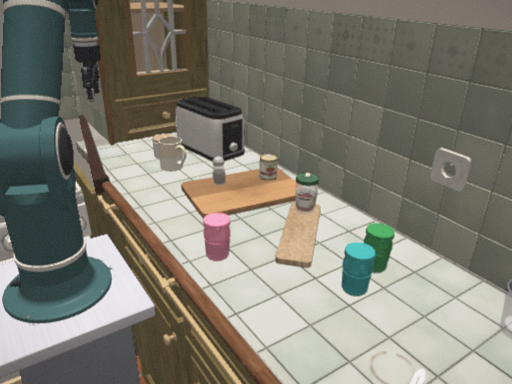

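The top view shows these jar-shaped things: jar with dark green lid on the plank (290,136), bright green (387,143), turquoise (400,177) and pink (308,247). The one on the plank, with glass and a label, fits the jam_jar. The narrow board is the cork-coloured plank from about (280,145) to (343,202). The big board is centred near (220,168). The scene view agrees, with the jar at (307,190).

Run:
```python
from h import *
z=np.load("top0.npz"); im,d=z["im"],z["d"]; c=arm.calibration("top")
P=pts(c,d); hsv=cv2.cvtColor(im,cv2.COLOR_RGB2HSV)
wood=(hsv[...,0]>5)&(hsv[...,0]<25)&(hsv[...,1]>75)
out=im.copy()
for n,(u0,u1,v0,v1),h in(("big",(165,266,100,240),.022),("nar",(264,365,130,220),.017)):
    m=np.zeros((384,512),np.uint8); m[v0:v1,u0:u1]=(wood&(abs(P[...,2]-h)<.012))[v0:v1,u0:u1]
    m=cv2.morphologyEx(m,cv2.MORPH_OPEN,np.ones((3,3)))
    k=max(cv2.findContours(m,0,2)[0],key=cv2.contourArea); cv2.drawContours(out,[k],-1,(255,0,0),1)
    w=plane(c,k.reshape(-1,2),h)[:,:2].astype(np.float32)*1000
    r=cv2.minAreaRect(w); print(n,np.round(r[0]),np.round(r[1]),r[2],np.round(cv2.boxPoints(r)).tolist())
for n,(u,v) in dict(jar=(290,136),pink=(308,247),tin=(211,129),salt=(196,184),green=(387,143),turq=(400,177)).items():
    q=P[v-15:v+16,u-15:u+16].reshape(-1,3); q=q[(q[:,2]>.075 if n!="tin" else q[:,2]>.08)&(q[:,2]<.13)]
    print(n,np.round(q.mean(0),3) if len(q) else None,len(q), np.round((q.min(0)+q.max(0))/2,3) if len(q) else None)
cv2.imwrite("pics/c.png",cv2.resize(out[90:270,160:420,::-1],None,fx=3,fy=3))
s=arm.get_state(); print(s["time_s"],s["eef_pos"],s["tcp_rot"])
```

```text
big [572. 166.] [219. 338.] 81.92960357666016 [[389.0, 81.0], [724.0, 34.0], [755.0, 250.0], [420.0, 298.0]]
nar [ 570. -104.] [285.  83.] 44.10264205932617 [[439.0, -173.0], [497.0, -233.0], [702.0, -35.0], [644.0, 25.0]]
jar [ 0.641 -0.034  0.113] 468 [ 0.644 -0.035  0.1  ]
pink [ 0.342 -0.074  0.1  ] 441 [ 0.342 -0.075  0.093]
tin [0.675 0.185 0.091] 342 [0.675 0.185 0.09 ]
salt [0.518 0.225 0.104] 147 [0.52  0.225 0.095]
green [ 0.625 -0.307  0.099] 431 [ 0.626 -0.309  0.091]
turq [ 0.528 -0.338  0.098] 448 [ 0.53 -0.34  0.09]
0.1 [0.27070678 0.59042786 0.23843623] [-1.13067371e-04  2.13282198e-01  9.76990319e-01 -7.79274490e-04]
```

View pics/c.png

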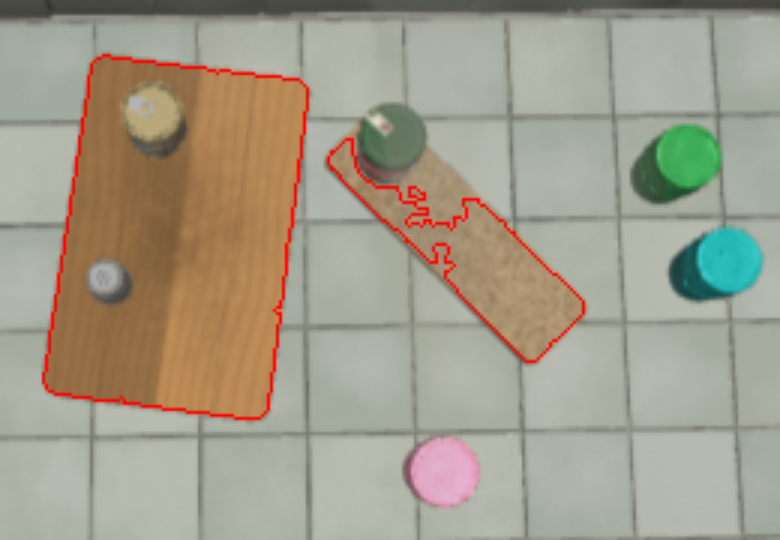

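The crop confirms it: the jam jar is the dark-lidded, labelled jar on the plank, at about (0.641, -0.034). The plank must turn about -0.91 rad. I'll go above the outer side of the free end with the gripper shut.

```bash
python3 -m jog '28.4 -81.8 0 -0.37;28.4 -81.8 0 -0.37;28.4 -81.8 0 -0.37;28.4 -81.8 0 -0.37;28.4 -81.8 0 -0.37;28.4 -81.8 0 -0.37;28.4 -81.8 0 -0.37;28.4 -81.8 0 -0.37;28.4 -81.8 0 -0.37;28.4 -81.8 0 -0.37;28.4 -81.8 0 -0.37;28.4 -81.8 0 -0.37;28.4 -81.8 0 -0.37;28.4 -81.8 0 -0.37;28.4 -81.8 0 -0.37;28.4 -81.8 0 -0.37;28.4 -81.8 0 -0.37;28.4 -81.8 0 -0.37' 1
python3 - <<'E'
from h import *
s=arm.get_state(); print(s["time_s"],s["eef_pos"],s["tcp_rot"],s["joint_positions"])
c,im,d=grab("wrist"); cv2.imwrite("pics/w1.png",im[:,:,::-1]); print(np.round(c["pose"],3).tolist())
E
```

```text
time_s: 2.35
eef_pos: [0.555, -0.2256, 0.2394]
tcp_rot: [0.0, 0.388, 0.922, 0.0]
ft_force: [0.1, 0.2, -0.0]
gripper_width: -0.004
gripper_force: 0.0
2.35 [ 0.55503314 -0.22563383  0.23943736] [7.33187315e-06 3.88367696e-01 9.21504420e-01 3.70466990e-04] [-0.07539156  0.40667988  0.52909375  1.76075036 -0.23490184  1.03715638
  1.311641  ]
[[0.715, -0.671, -0.197, 0.506], [0.699, 0.686, 0.201, -0.175], [0.001, -0.281, 0.96, 0.374], [0.0, 0.0, 0.0, 1.0]]
```

View pics/w1.png

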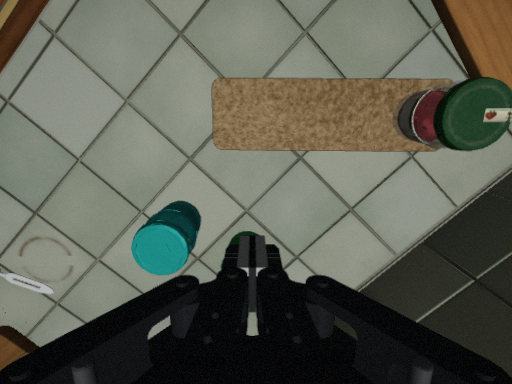

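The wrist view shows the plank level in the picture, with its free end at (213,78)–(213,150) and its near edge at row 150. The jam jar is at (450,115), turquoise at (165,240), and bright green is hidden behind the gripper at (245,240). The tool is already aligned with the plank, so I'll check the edge position and then descend.

```bash
python3 - <<'E'
from h import *
c=arm.calibration("wrist"); w=plane(c,[(213,80),(213,150),(395,150),(395,80)],.017)[:,:2]; print(np.round(w,3))
e=w[1]-w[2]; e/=np.linalg.norm(e); n=np.array([e[1],-e[0]]); t=np.array(arm.get_state()["eef_pos"])[:2]-w[1]
print("e",e,"tcp along from free end",t@e,"outside edge",-t@n)
E
python3 -m jog '0 0 -12 0;0 0 -12 0;0 0 -17 0;0 0 -20 0;0 0 -22.2 0;0 0 -22.2 0;0 0 -22.2 0;0 0 -22.2 0'
```

```text
[[ 0.443 -0.177]
 [ 0.498 -0.237]
 [ 0.662 -0.077]
 [ 0.597 -0.027]]
e [-0.71624907 -0.69784473] tcp along from free end -0.04874242558282811 outside edge 0.03164894415915716
time_s: 3.4
eef_pos: [0.5559, -0.2275, 0.0188]
tcp_rot: [0.001, 0.389, 0.921, 0.0]
ft_force: [-0.2, 0.1, -0.2]
gripper_width: 0.0
gripper_force: 0.0
```

Run:
```python
import numpy as np
p=np.array([.637,-.040]); r=np.array([-.0952,-.1735]); t0=np.array([.5555,-.228])
for a in np.arange(0,.93,.05):
    c,s=np.cos(a),np.sin(a); q=p+np.array([c*r[0]+s*r[1],-s*r[0]+c*r[1]]); print(round(a,2),np.round((q-t0)*100,1))
```

```text
0.0 [-1.4  1.5]
0.05 [-2.2  1.9]
0.1 [-3.1  2.5]
0.15 [-3.9  3.1]
0.2 [-4.6  3.7]
0.25 [-5.4  4.3]
0.3 [-6.1  5. ]
0.35 [-6.7  5.8]
0.4 [-7.4  6.5]
0.45 [-8.   7.3]
0.5 [-8.5  8.1]
0.55 [-9.  9.]
0.6 [-9.5  9.9]
0.65 [-9.9 10.7]
0.7 [-10.3  11.7]
0.75 [-10.6  12.6]
0.8 [-10.9  13.5]
0.85 [-11.2  14.5]
0.9 [-11.4  15.5]
```

```bash
python3 -m jog '-0.5 0.5 -0.3 0;-1 1 -0.3 0;-1.4 1.5 -0.3 0;-1.8 1.7 -0.3 -0.02;-2.2 1.9 -0.3 -0.05;-2.7 2.2 -0.3 -0.07;-3.1 2.5 -0.3 -0.1;-3.9 3.1 -0.3 -0.15;-4.6 3.7 -0.3 -0.2;-5.4 4.3 -0.3 -0.25;-6.1 5 -0.3 -0.3;-6.7 5.8 -0.3 -0.35;-7.4 6.5 -0.3 -0.4;-8 7.3 -0.3 -0.45;-8.5 8.1 -0.3 -0.5;-9 9 -0.3 -0.55;-9.5 9.9 -0.3 -0.6;-9.9 10.7 -0.3 -0.65;-10.1 11.2 -0.3 -0.68;-10.1 11.2 -0.3 -0.68'
cat > m.py <<'E'
from h import *
import sys
c,im,d=grab("top"); P=pts(c,d); hsv=cv2.cvtColor(im,cv2.COLOR_RGB2HSV)
m=((hsv[...,0]>5)&(hsv[...,0]<25)&(hsv[...,1]>60)&(abs(P[...,2]-.017)<.012)).astype(np.uint8)
m[:,:265]=0; m[:,365:]=0; m[:130]=0; m[245:]=0
m=cv2.morphologyEx(m,cv2.MORPH_OPEN,np.ones((3,3)))
k=max(cv2.findContours(m,0,2)[0],key=cv2.contourArea)
w=plane(c,k.reshape(-1,2),.017)[:,:2].astype(np.float32)*1000
r=cv2.minAreaRect(w); print(np.round(cv2.boxPoints(r)).tolist(),r[1],r[2])
q=P[115:170,268:325].reshape(-1,3); q=q[(q[:,2]>.1)&(q[:,2]<.13)&(q[:,0]>.58)]; print("jar",q.mean(0),len(q))
cv2.drawContours(im,[k],-1,(255,0,0),1)
cv2.imwrite(sys.argv[1],cv2.resize(im[90:270,160:420,::-1],None,fx=3,fy=3)); print(arm.get_state()["time_s"])
E
python3 m.py pics/t2.png
```

```text
time_s: 5.9
eef_pos: [0.4534, -0.1146, 0.0142]
tcp_rot: [-0.001, 0.674, 0.739, -0.0]
ft_force: [0.6, -0.5, -0.2]
gripper_width: -0.003
gripper_force: 0.1
[[399.0, -21.0], [404.0, -104.0], [688.0, -87.0], [683.0, -3.0]] (284.3741760253906, 83.5968246459961) 3.518850564956665
jar [ 0.64409498 -0.04760967  0.1166486 ] 412
5.95
```

View pics/t2.png

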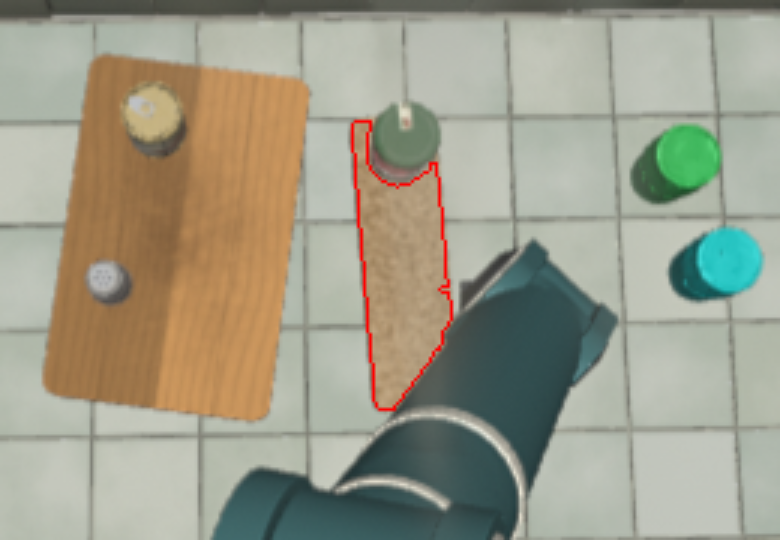

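The plank now lies at 3.5° against a target of about -8.1°, so about 0.20 rad remains. The jar is standing at about (405,135) in the crop and has moved roughly 13 mm. Continuing the arc about the observed pivot.

```bash
python3 -m jog '-0.15 0.45 0 -0.02;-0.3 0.9 0 -0.05;-0.45 1.3 0 -0.07;-0.6 1.75 0 -0.1;-0.7 2.2 0 -0.12;-0.8 2.65 0 -0.15;-0.9 3.1 0 -0.17;-1 3.5 0 -0.2;-1 3.5 0 -0.2'
python3 m.py pics/t3.png
```

```text
time_s: 7.08
eef_pos: [0.4438, -0.0795, 0.0143]
tcp_rot: [-0.0, 0.744, 0.668, 0.0]
ft_force: [-0.4, -0.0, 0.8]
gripper_width: 0.002
gripper_force: 0.0
[[396.0, -60.0], [673.0, -98.0], [685.0, -15.0], [408.0, 23.0]] (83.59346008300781, 279.72015380859375) 82.13009643554688
jar [ 0.64340533 -0.05117665  0.11662581] 414
7.125
```

View pics/t3.png

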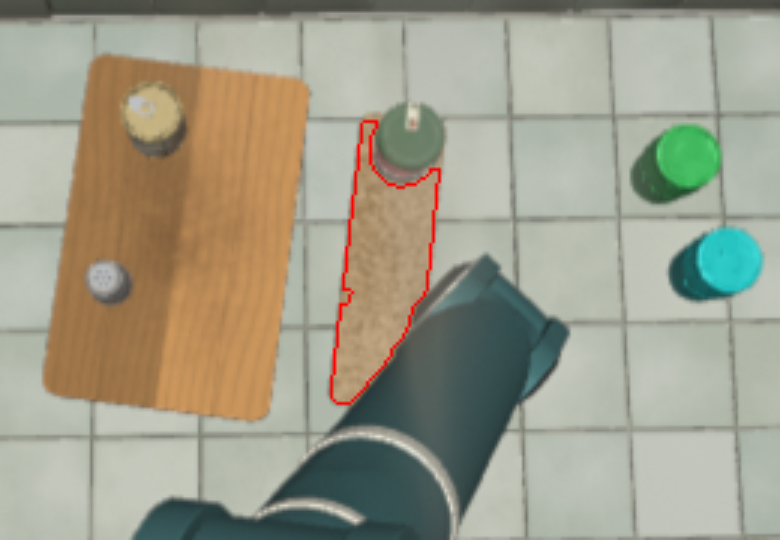

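The plank edge (82.1°) now matches the big board (81.9°), and the jar is standing with about 17 mm of shift. I'll back off sideways, lift and take a final measurement with a clear view.

```bash
python3 -m jog '0.3 -1 0 0;0.5 -3 0 0;0.5 -3 3 0;0.5 -3 8 0;0.5 -3 14 0;0.5 -8 18 0;0.5 -14 20 0;0.5 -20 20 0;0.5 -26 20 0;0.5 -30 20 0;0.5 -30 20 0;0.5 -30 20 0'
python3 m.py pics/t4.png
```

```text
time_s: 8.62
eef_pos: [0.4484, -0.3799, 0.214]
tcp_rot: [-0.001, 0.745, 0.667, 0.0]
ft_force: [0.6, 0.7, -0.6]
gripper_width: -0.003
gripper_force: 0.0
[[396.0, -60.0], [673.0, -98.0], [685.0, -15.0], [407.0, 23.0]] (83.69269561767578, 280.1098937988281) 82.13009643554688
jar [ 0.6434637  -0.05122563  0.116761  ] 413
8.675
```

View pics/t4.png

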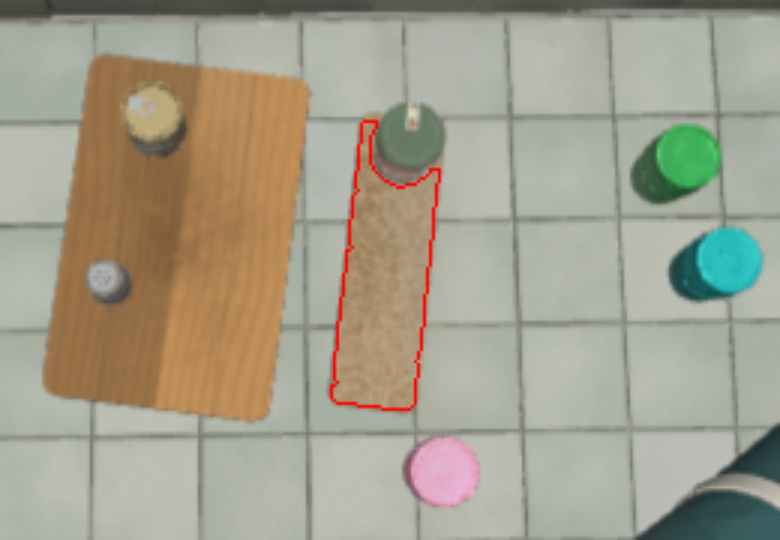

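The final view shows the clear plank, from (362,122) to (331,398), parallel to the big board's right edge. The jar is standing at (410,137), the bystanders are untouched, and the arm is clear.

```bash
python3 -c "
from station import arm
print(arm.close_job())"
```

```text
the job is handed in; nothing more can be done
None
```

I swung the narrow board parallel to the big board (measured within about 0.01 rad). The jar is still standing on it about 17 mm from where it started, nothing else looks disturbed in the final picture, and the job is handed in; the hand-in gave no verdict.

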